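# Latch the split loaf tin

### The arm

A 7-joint arm with a two-finger parallel gripper is mounted at the origin on a cart in front of the work surface, level with it; the furniture and walls round the work are solid. World frame = base frame: x ahead of the robot, y to its left, z up, the work surface at z = 0. Lengths are in m, angles in rad, forces in N, time in s.
With the tool pointing down it reaches from about 0.425 to 0.925 m from the base axis. Payload 6.8 kg.
Tool frame: the origin (TCP) lies on the centre line of the jaws, within the pads' length; the fingertips stand 17 mm ahead of it and the grasp point (between the pads) lies 2 mm behind it; z points along the fingers, x is the direction in which the jaws open and shut, and the axes are right-handed (so a half turn about z gives the same grasp; the last joint's range is limited). The gripper opens to 85 mm and grips with 20 to 120 N. Pads are 22 mm wide; open, the fingers measure 114 mm over their backs; the gripper's body (76 mm by 85 mm) begins 54 mm behind the grasp point. The pads swing forward as they close: fully open they stand 13 mm farther back than shut.
Start: joints at [1.061, 0.477, 0.022, 1.555, -0.011, 1.109, -0.083], TCP at [0.264, -0.621, 0.248] pointing down, gripper open.
Joint ranges: [-2.96, 2.96], [-0.34, 2.1], [-1.41, 1.46], [0.24, 2.44], [-1.37, 4.51], [0.17, 1.92], [-2.96, 2.96]. Speed limits (rad/s): [2.39, 2.39, 3.14, 3.14, 3.14, 3.14, 3.14].

### API

Orientations are given as a unit quaternion [w, x, y, z].
In Python, from station import status, read_camera, camera_model, bot gives the robot as it stands.
- The arm moves only by the tool arm_command, never from a script. Its argument "series" is a list of rows, each a list of 3 entries, a list of its own where there are three numbers: the finger opening in mm, from 0 to 85.4, then the shift along the tool's x, y, z in mm, then the turn about the tool's z in rad. In form: [[gripper, [dx, dy, dz], roll], ...]. A call has 1 to 8 rows; each row is the pose to reach, as a shift and turn from the pose commanded when the call began, along the tool's axes at that moment; what a row does not reach only later rows make up. A row lasts 1/8 s, in which the tool goes at most 62.5 mm and 10.7 degrees, less where a joint would pass 70% of its speed; a pose out of reach is approached as far as the arm can. A call with a gripper value outside its range is refused whole. The fingers move at their own pace and stop on an object; "squeeze" is the grip in N (left out, the last holds). Time passes only in rows, so rows that repeat a pose let the fingers close. It gives the time, the measured TCP pose, the force and the opening at its end, in the units of the state.
- status.get_obs(): the state, without advancing time (a new reading comes with each control period).
- read_camera(name): name is "scene" or "top" or "wrist"; returns the picture (420x560x3 uint8, blue, green, red); there is no depth.
- camera_model(name): a dict with "fov_y" (degrees; the focal length in pixels is half the picture's height over the tangent of half this angle, whatever the lens; pixels are square), "cx", "cy" (the principal point, pixels), "k1" (the pictures are not rectified: a ray, as slopes to the right and down, at radius r is drawn at 1 + k1 r^2 times it, then the intrinsics apply), "R" (3x3) and "t" (3): a world point X has camera coordinates R X + t. Camera axes: x right, y down, z forward; pixel columns grow to the right and rows downward; lengths in m; the calibration is good to about 2 mm. A picture is of the moment at which its call begins: read the wrist's pose just before it. camera_model takes no time and is no camera call; for the wrist camera it gives the pose at the moment of the call.
- bot.hand_in(): hands the job in, once; it reports no verdict.
The state is a dict: "t": time; "q": joint angles; "joint_vel": joint speeds; "joint_torque": joint torques, N m; "eef_pos": TCP position; "tool_rot": TCP orientation; "contact_force": force on the tool from outside, world axes, zero at the start; "torque": the same for the moment, N m; "gripper_width": opening from 0.0 (shut) to 1.0 (fully open).
Only numpy, scipy, OpenCV 4.12 (cv2) and the standard library are available. Lean on these libraries where they do the work, as an engineer would, in place of code of your own. Each camera call takes 0.05 s, during which the arm holds its last target.

### The job

Close the split loaf tin with its draw latch: hook the loop's cross bar down into the slot of the keeper on the sliding half, then swing the lever over and press it flat until it stays down by itself, so the two halves are drawn tight on the seal. Feel your way and be gentle: never force the bar down on the keeper, do not press or squeeze the lever hard, and leave the things standing round the tin where they are.

Things in the scene. Friction and masses are not known exactly. Their poses are not given: they have to be found in the camera images.
- mould: Split steel loaf tin on a dark tray, fixed to the worktop: 268 mm long (y), 186 deep (x), rim and flange top at z 45. Origin on the worktop under the tin; x to its back, y along it toward the lever, z up; all 'tin frame' mm below are in it. The wide flange at x -92 to -20 carries the latch, which moves in the plane x = -55. Half y > 0 is fixed, half y < 0 slides along y.
- seam (a point): Middle of the seam on the fixed half's seal. The sliding half stands open by a gap g of 0 to 16 mm, different each time and not told: feel for it or look. It carries the keeper, and slides with about 12 N of friction. Closing the lever on the hooked loop draws g to 0, then squeezes the seal 2 to 3 mm (loop pull to about 45 N).
- slot_zero (a point): Point fixed on the tin, tin frame (-55, -24.8, 67): middle of the keeper slot's opening if g were 0; the real one is g nearer to -y. Keeper: dark block 16 mm wide (x), flat top z 67, slot across it along x, 8 mm open in y, floor z 54. Solid top runs 23 mm to +y and 22 mm to -y of the opening.
- latch_pivot (a point): Axis of the lever, tin frame (-55, 29, 62), along x. More on the keeper: on the slot's +y side a lip (z 63 to 67) overhangs by 3 mm; a bar in the slot drawn to +y goes under it and stops with its centre 4.5 mm to the +y side of the opening's middle. A bar resting on the keeper's top has its centre at z 69.5, on the slot floor at z 56.5.
- lever (a joint): Lever angle, rad: 0 = flat, pointing to tin +y; grows as it swings up (1.57 upright) and over to the keeper, 2.3 at most. Starts 1.35 to 1.75, stays where left (by friction 0.03 N m). 14 mm wide, 55 long, upper face 6 mm above the pivot axis when flat. Hooked, it takes about 5 to 10 N at the tip to push down, then snaps flat by itself below about 0.2.
- lever_tip (a point): Point on the lever's upper face near its free end, 50 mm along the lever from its pivot and 6 mm off that line.
- loop: Wire loop. Origin on its pivot in the lever, 18 mm from the lever's pivot toward the tip and (lever flat) 2 mm below the pivot's height; it swings there about x, stays where left (0.02 N m) and rises with a moving lever unless the bar is drawn snug under the keeper's lip. Two side wires, 26 mm apart, run 65 mm along its own -y to the cross bar, either side of the keeper.
- loop_bar (a point): Middle of the loop's cross bar: 5 mm thick, along x, a round knob 14 mm across and 6 mm thick at each end, 50 mm over the knobs, which spin freely on the bar. Pinch them from above, a finger on each: the loop can still turn. At the start it hangs in the air above the keeper. Hooked and lever flat, its centre is at about (-55, -18, 59) in the tin frame.
- tumbler: Clear drinking glass, 81 mm wide, 91 tall, standing off the -y end of the tin; origin at its foot. Bystander.
- espresso_cup: Small cup, 62 mm wide, 92 over its handle, 51 tall, standing off the +y end of the tin; origin at its foot. Bystander.
- salt_shaker: Salt shaker, 44 mm wide, 90 tall, on the worktop to the right; origin at its foot. Bystander.

How it is judged:
On the way, in this order (a step that is already met when the one before it is completed fails the run):
1. with the lever still up, the cross bar is down in the keeper's slot (below the level of its lip) (z of loop_bar in the frame of mould below 0.063 m and y of loop_bar in the frame of mould below -0.0145 m and value of joint lever above 0.4 rad), for 0.2 s.
2. the lever is pressed flat, past centre, with the bar still hooked (z of loop_bar in the frame of mould below 0.063 m and y of loop_bar in the frame of mould below -0.0145 m and value of joint lever below 0.08 rad), for 0.2 s.
At the end, for the whole second after the job is handed in: The lever lies flat (within 0.08 rad) by itself, the loop's cross bar is hooked in the keeper's slot (bar centre below 63 mm and at y < -14.5 mm in the tin's frame), the tin is let go and the glass, cup and shaker stand upright (all of step 2 and contact force between the fingers and mould below 0.1 N and angle between each of tumbler, espresso_cup, salt_shaker's own z axis and vertical below 0.2 rad); the robot touches nothing.
It fails at once if the loop bar bears on the keeper with more than 30 N while the lever is up (over 0.9 rad) (value of joint lever above 0.9 rad and contact force between loop and mould above 30 N).
It fails at once if the fingers press on or squeeze the latch with more than 40 N in the last part of the lever's swing (below 0.3 rad) (value of joint lever below 0.3 rad and contact force between the fingers and mould above 40 N).
It fails at once if the glass, the cup or the salt shaker is moved by more than 30 mm (distance of any of tumbler, espresso_cup, salt_shaker from where it was at the start of the episode above 0.03 m).
It also fails if it takes over 58 s, if anything falls off the work surface, if the arm or the gripper's body presses on something with over 40 N, if the wrist force passes 120 N, or if a joint passes its speed limit or range.

## Working session

There is one attempt and no reset: what is moved stays moved. The work goes in short steps, Python scripts to look and compute and a tool call to move; the robot and the scene stay as the last step left them, time stands still between calls to the robot, and variables do not carry over. Pictures are saved under pics/ and viewed, and the job is handed in when it is done.

Besides the shell and the picture viewer there is one more tool, called after ">>>" by a JSON object that holds its "op" and its "data". arm_command: Moves the arm, as the interface text tells. Its arguments: {"type":"object","properties":{"series":{"type":"array"},"squeeze":{"type":"number"}},"required":["series"]}

```bash
ls; mkdir -p pics
python3 - <<'E'
from station import status, read_camera, camera_model, bot
import cv2
for n in ["scene","top","wrist"]:
    m=camera_model(n); print(n,m)
    cv2.imwrite(f"pics/{n}0.png",read_camera(n))
print(status.get_obs())
E
```

```text
pics
scene {'fov_y': 47.79445687615617, 'cx': 278.4748516329125, 'cy': 208.7338462147104, 'k1': -0.16141909995179704, 'R': array([[-0.67037272, -0.74201397, -0.0039599 ],
       [-0.49759517,  0.45349853, -0.73941743],
       [ 0.55045387, -0.49371485, -0.67323561]]), 't': array([0.3924951 , 0.36893992, 0.87306759])}
top {'fov_y': 44.417664711365354, 'cx': 278.4670838645486, 'cy': 203.00510325679727, 'k1': -0.11270925433689212, 'R': array([[-0.05164268, -0.99864764, -0.00599371],
       [-0.97814958,  0.05179113, -0.20134813],
       [ 0.20138626, -0.00453541, -0.97950141]]), 't': array([0.01062323, 0.60750929, 1.06569404])}
wrist {'fov_y': 71.8479565730245, 'cx': 280.2745265393645, 'cy': 204.19361132999265, 'k1': -0.06312221784086136, 'R': array([[ 0.39183933, -0.92003279, -0.00126896],
       [-0.87359275, -0.37249261,  0.31318518],
       [-0.28861331, -0.12160971, -0.94969123]]), 't': array([-0.67491001, -0.04064189,  0.38161925])}
{'t': 0.15, 'q': array([ 1.06092019,  0.47762139,  0.02240013,  1.55617089, -0.01150058,
        1.10930035, -0.0830874 ]), 'joint_vel': array([ 2.50924610e-04, -1.93498169e-03, -1.01294868e-03, -3.67468152e-03,
       -8.16583730e-04, -1.57636369e-03, -3.21777436e-05]), 'joint_torque': array([ 1.78671333e-03, -5.96927404e+01,  1.60984464e+00, -2.81491739e+01,
        1.25826956e-02,  6.54153540e-03, -8.01082763e-06]), 'eef_pos': array([ 0.26376977, -0.62088667,  0.24756517]), 'tool_rot': array([-3.27101139e-04,  8.33977673e-01, -5.51797762e-01, -6.02491503e-04]), 'contact_force': array([ 0.34803292, -0.39194249,  0.77160445]), 'torque': array([-0.00740511, -0.04641429, -0.00424577]), 'gripper_width': 1.0034885205436461}
```

View pics/scene0.png

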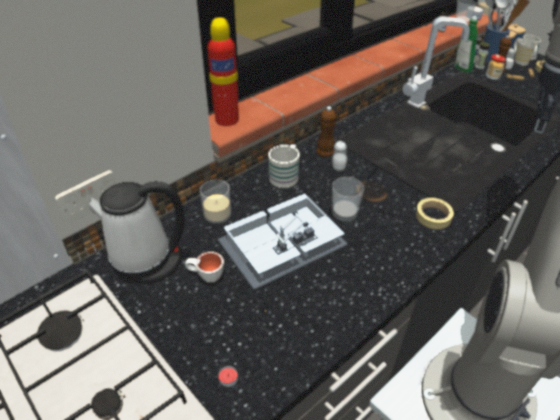

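View pics/top0.png

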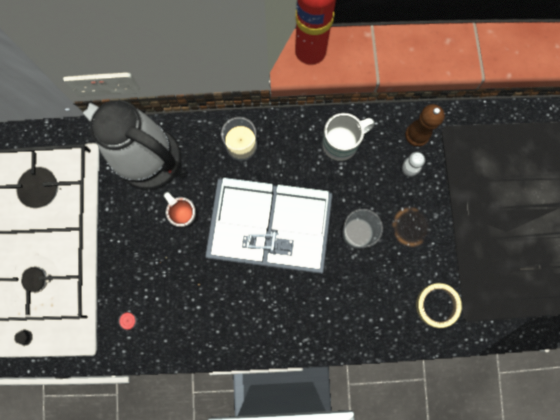

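View pics/wrist0.png

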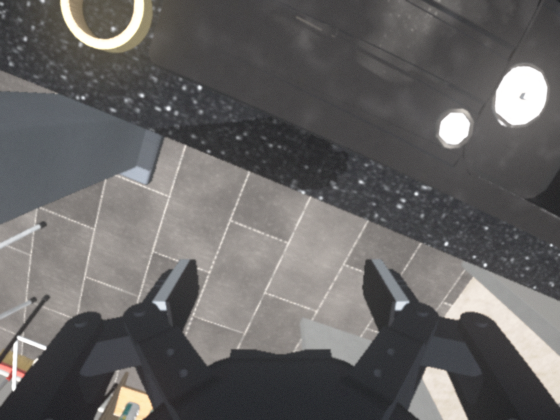

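```bash
cat > h.py <<'E'
import numpy as np, cv2
from station import status, read_camera, camera_model, bot
from scipy.spatial.transform import Rotation as Ro
def K(m):
    f=210/np.tan(np.radians(m['fov_y'])/2); return f
def proj(m,X):
    X=np.atleast_2d(X); c=X@np.array(m['R']).T+m['t']; s=c[:,:2]/c[:,2:]; r2=(s**2).sum(1,keepdims=True)
    return s*(1+m['k1']*r2)*K(m)+[m['cx'],m['cy']]
def ray(m,p):
    f=K(m); d=(np.array(p,float)-[m['cx'],m['cy']])/f; s=d.copy()
    for _ in range(30): s=d/(1+m['k1']*(s@s))
    R=np.array(m['R']); return -R.T@m['t'], R.T@np.array([s[0],s[1],1])
def onz(m,p,z):
    o,d=ray(m,p); return o+d*(z-o[2])/d[2]
def crop(n,u0,v0,u1,v1,s,out):
    im=read_camera(n); cv2.imwrite(out+'_raw.png',im)
    cv2.imwrite(out+'.png',cv2.resize(im[v0:v1,u0:u1],None,fx=s,fy=s,interpolation=cv2.INTER_CUBIC))
def quat():
    o=status.get_obs(); w,x,y,z=o['tool_rot']; return o['eef_pos'],Ro.from_quat([x,y,z,w]).as_matrix()
E
python3 - <<'E'
from h import *
m=camera_model('top')
im=cv2.imread('pics/top0.png'); cv2.imwrite('pics/topc.png',cv2.resize(im[170:280,195:345],None,fx=5,fy=5,interpolation=cv2.INTER_CUBIC))
im=cv2.imread('pics/scene0.png'); cv2.imwrite('pics/scenec.png',cv2.resize(im[185:290,210:360],None,fx=5,fy=5,interpolation=cv2.INTER_CUBIC))
for p in [(222,181),(330,185),(326,270),(208,257)]: print(onz(m,p,.02))
E
```

```text
[0.67431418 0.10572417 0.02      ]
[ 0.65168026 -0.14151281  0.02      ]
[ 0.4585622  -0.11889969  0.02      ]
[0.50105884 0.1424032  0.02      ]
```

View pics/topc.png

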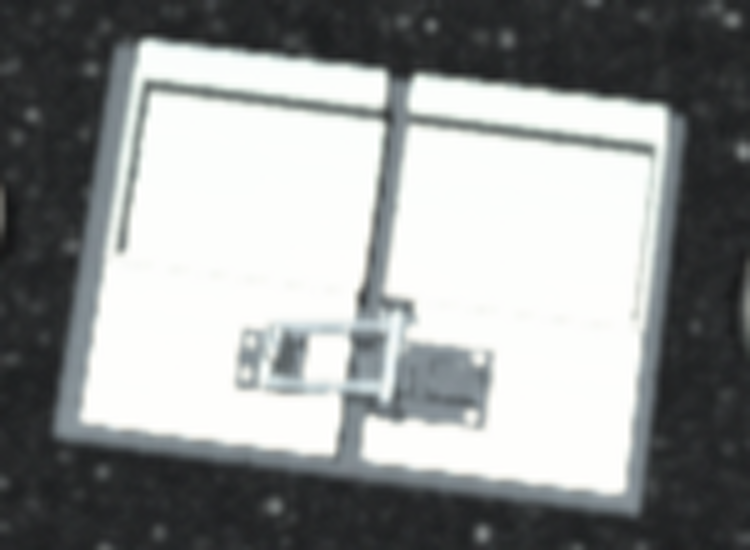

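View pics/scenec.png

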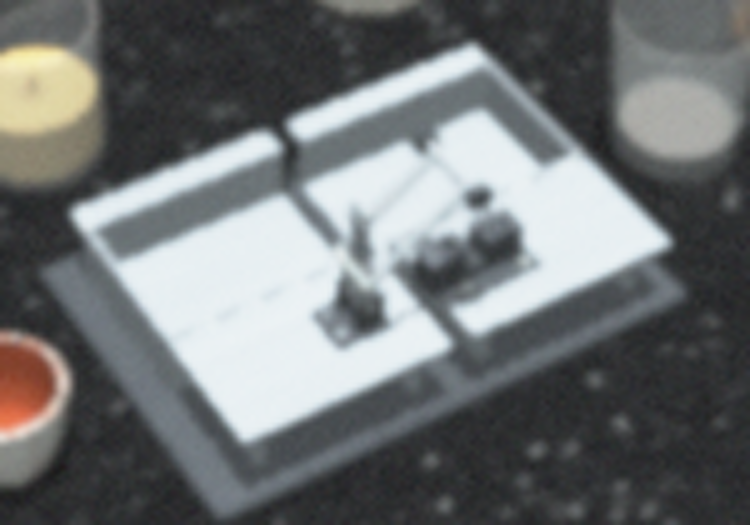

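```bash
cat > fit.py <<'E'
from h import *
from scipy.optimize import least_squares
def P(p,X):
    c,s=np.cos(p[2]),np.sin(p[2]); X=np.atleast_2d(X)/1000
    return np.c_[p[0]+c*X[:,0]-s*X[:,1], p[1]+s*X[:,0]+c*X[:,1], X[:,2]]
E
python3 - <<'E'
from fit import *
T=camera_model('top');S=camera_model('scene')
def tp(u,v):return (195+u/5,170+v/5)
def sp(u,v):return (210+u/5,185+v/5)
obs=[(T,tp(140,38),(93,134,45)),(T,tp(80,422),(-93,134,45)),(S,sp(72,212),(93,134,45)),(S,sp(245,442),(-93,134,45))]
f=lambda p:np.concatenate([proj(m,P(p,X))[0]-np.array(q) for m,q,X in obs])
r=least_squares(f,[.57,0,.1]); print(r.x,r.fun.round(1))
p=r.x
def tin(w):
    d=w[:2]-p[:2];c,s=np.cos(p[2]),np.sin(p[2]);return np.array([c*d[0]+s*d[1],-s*d[0]+c*d[1],w[2]])*1000
for n,q in [('seamL top',tp(388,70)),('seamL bot',tp(340,458)),('seamR top',tp(410,74)),('seamR bot',tp(362,462)),('far R top',tp(672,105)),('farRbot',tp(632,497))]:
    print(n,tin(onz(T,q,.045)).round(1))
for n,q in [('seamL far',sp(275,132)),('seamL near',sp(450,342)),('seamR far',sp(290,125)),('seamR near',sp(475,335)),('farR',sp(475,42)),('nearR',sp(670,242))]:
    print(n,tin(onz(S,q,.045)).round(1))
print('keeper top? ',tin(onz(T,tp(488,350),.067)).round(1),tin(onz(T,tp(485,425),.067)).round(1))
E
```

```text
[ 0.56475932 -0.01568022 -0.18975594] [ 0.9 -2.5 -0.5  2.3 -1.5 -2.   1.   1.8]
seamL top [87.5 22.3 45. ]
seamL bot [-87.5  18.7  45. ]
seamR top [87.  12.2 45. ]
seamR bot [-87.9   8.9  45. ]
far R top [  88.9 -105.9   45. ]
farRbot [ -87.  -109.4   45. ]
seamL far [82.9 19.5 45. ]
seamL near [-84.3  22.3  45. ]
seamR far [83.5 10.3 45. ]
seamR near [-86.8   9.9  45. ]
farR [  88.6 -106.4   45. ]
nearR [ -85.6 -104.6   45. ]
keeper top?  [-34.6 -38.8  67. ] [-66.9 -41.8  67. ]
```

Run:
```python
from h import *
T=camera_model('top')
for z in (.07,.09,.11): print(onz(T,(195+397/5,170+355/5),z))
m=camera_model('wrist'); p,R=quat(); C=-m['R'].T@m['t']; print('cam in tool',R.T@(C-p), 'axis',R.T@m['R'][2], 'imgx',R.T@m['R'][0])
print(R)
tgt=np.array([.50,-.01,.26]); print('shift',R.T@(tgt-p)*1000)
```

```text
[ 0.52293378 -0.00809021  0.07      ]
[ 0.52032911 -0.00823491  0.09      ]
[ 0.51772444 -0.00837961  0.11      ]
cam in tool [ 0.0006003  -0.0815171  -0.12686795] axis [5.97235732e-04 3.13054261e-01 9.49735054e-01] imgx [ 9.99999567e-01 -8.65376990e-04 -3.43596373e-04]
[[ 3.91037733e-01 -9.20374422e-01 -6.43941571e-04]
 [-9.20373634e-01 -3.91038245e-01  1.21049702e-03]
 [-1.36591628e-03  1.19316832e-04 -9.99999060e-01]]
shift [-469.88603084 -456.29883162  -11.8474626 ]
```

>>> {"op": "arm_command", "data": {"series": [[85,[-45,-44,-1],-0.12],[85,[-90,-88,-2],-0.24],[85,[-135,-132,-3],-0.36],[85,[-180,-176,-5],-0.48],[85,[-225,-220,-6],-0.6],[85,[-270,-264,-7],-0.72],[85,[-315,-308,-8],-0.85],[85,[-360,-352,-9],-0.98]], "squeeze": 20}}

```text
t: 1.15
eef_pos: [0.4462, -0.1538, 0.2574]
tool_rot: [0.0, 0.996, -0.092, 0.0]
contact_force: [1.2, -1.0, -0.3]
gripper_width: 0.996
```

Run:
```python
from h import *
p,R=quat(); print(p,R.round(3))
tgt=np.array([.520,-.008,.22]); print('shift',R.T@(tgt-p)*1000)
x=R[:,0]; print(np.degrees(np.arctan2(x[1],x[0])))
```

```text
[ 0.446196   -0.15377297  0.2574124 ] [[ 0.983 -0.184  0.   ]
 [-0.184 -0.983 -0.   ]
 [ 0.     0.    -1.   ]]
shift [  45.70457077 -156.87634      37.38156207]
-10.602458278719459
```

>>> {"op": "arm_command", "data": {"series": [[85,[15,-52,10],0],[85,[30,-104,20],0],[85,[46,-150,30],0],[85,[46,-150,30],0],[85,[46,-150,30],0]]}}

```text
t: 1.78
eef_pos: [0.5188, -0.0175, 0.2269]
tool_rot: [0.0, 0.996, -0.094, -0.001]
contact_force: [0.5, -0.5, -0.6]
gripper_width: 0.996
```

Run:
```python
from h import *
import json
p,R=quat(); m=camera_model('wrist'); im=read_camera('wrist'); cv2.imwrite('pics/w1.png',im)
np.savez('w1.npz',**{k:np.array(v) for k,v in m.items()})
print(p,status.get_obs()['contact_force'])
```

```text
[ 0.51878877 -0.01748766  0.2269033 ] [-0.21476372 -0.63386844 -0.59116854]
```

View pics/w1.png

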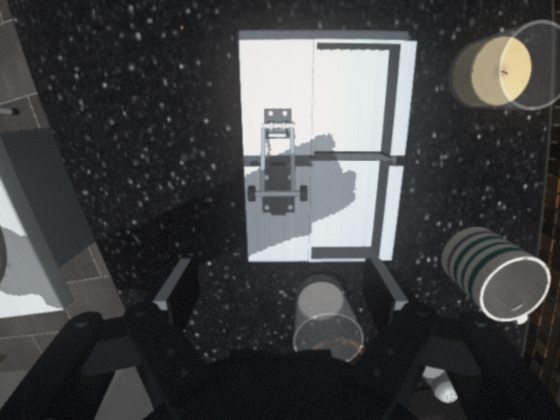

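Run:
```python
import cv2
im=cv2.imread('pics/w1.png'); cv2.imwrite('pics/w1c.png',cv2.resize(im[95:225,225:345],None,fx=4.5,fy=4.5,interpolation=cv2.INTER_CUBIC))
```

```text
(no output)
```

View pics/w1c.png

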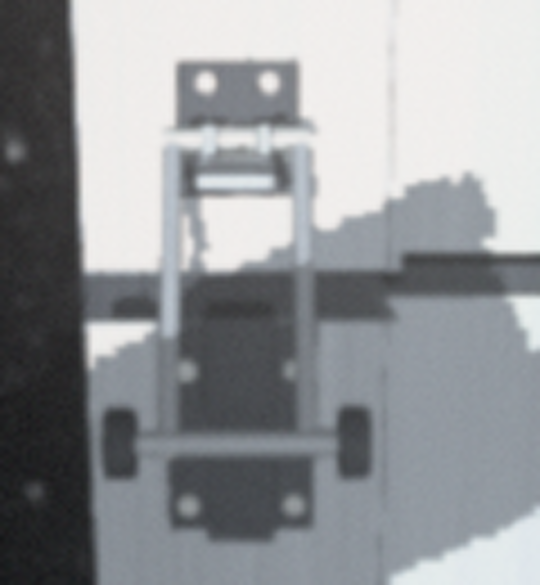

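Run:
```python
from h import *
m=camera_model('wrist'); T=camera_model('top')
w=lambda c,r:(225+c/4.5,95+r/4.5)
for n,p in [('edge1',w(77,50)),('edge2',w(96,560)),('gapTopL',w(120,273)),('gapBotL',w(120,318)),('gapTopL',w(350,271)),('gapBotL',w(350,318))]:
    print(n,onz(m,p,.045))
print('corners',[onz(m,q,.045).round(4) for q in [(240,40),(409,41),(249,261),(395,259),(245,155),(402,160),(246,165),(400,168)]])
print('C',-m['R'].T@m['t'])
for n,q in [('k1',w(120,443)),('k2',w(354,443))]:
    o,d=ray(m,q); print(n,[(o+d*s).round(4) for s in (.22,.23,.24,.25)])
# triangulate bar middle
o,d=ray(m,w(237,443)); o2,d2=ray(T,(195+397/5,170+355/5))
A=np.c_[d,-d2]; s=np.linalg.lstsq(A,o2-o,rcond=None)[0]; print(o+d*s[0],o2+d2*s[1])
im=cv2.imread('pics/w1.png')[150:220,245:310].astype(float)
cv2.imwrite('pics/w1k.png',cv2.resize(np.clip((im-20)*2.2,0,255).astype('uint8'),None,fx=8,fy=8,interpolation=cv2.INTER_CUBIC))
```

```text
edge1 [0.49762494 0.0708796  0.045     ]
edge2 [ 0.47434964 -0.05038433  0.045     ]
gapTopL [0.49625965 0.01960891 0.045     ]
gapBotL [0.49391746 0.00907841 0.045     ]
gapTopL [0.54984334 0.00979549 0.045     ]
gapBotL [ 0.54797513 -0.0013057   0.045     ]
corners [array([0.5092, 0.1313, 0.045 ]), array([0.6708, 0.1013, 0.045 ]), array([ 0.4654, -0.1033,  0.045 ]), array([ 0.6395, -0.1347,  0.045 ]), array([0.4894, 0.0217, 0.045 ]), array([ 0.6548, -0.015 ,  0.045 ]), array([0.4881, 0.0109, 0.045 ]), array([ 0.652 , -0.0234,  0.045 ])]
C [0.53532445 0.06070804 0.35390777]
k1 [array([0.5023, 0.0046, 0.1425]), array([0.5008, 0.002 , 0.1329]), array([ 0.4993, -0.0005,  0.1233]), array([ 0.4978, -0.0031,  0.1137])]
k2 [array([ 0.5411, -0.0029,  0.1425]), array([ 0.5414, -0.0058,  0.1329]), array([ 0.5416, -0.0087,  0.1233]), array([ 0.5419, -0.0116,  0.1136])]
[ 0.51944857 -0.00923126  0.10695541] [ 0.51814228 -0.00835639  0.10679162]
```

View pics/w1k.png

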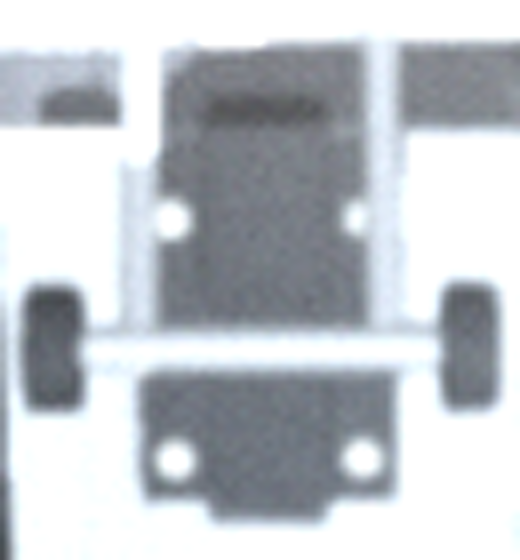

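Run:
```python
from h import *
m=camera_model('wrist')
a=-.1896; e=np.array([np.cos(a),np.sin(a)]); f=np.array([-np.sin(a),np.cos(a)])
k=lambda c,r:(245+c/8,150+r/8)
def pr(n,q,z):
    X=onz(m,q,z); print(n,z,'e %.4f f %.4f'%(e@X[:2],f@X[:2]))
for z in (.045,.067):
    pr('keeper back',k(267,519),z)
    pr('plate bottom',k(267,497),z)
    pr('stripe top',k(267,93),z); pr('stripe bot',k(267,125),z)
    pr('plate top',k(267,45),z)
w=lambda c,r:(225+c/4.5,95+r/4.5)
for z in (.045,.05):
    pr('lbase top',w(238,62),z);pr('lbase holes',w(238,82),z); pr('plate x edges',w(178,95),z); pr('',w(298,95),z)
for z in (.062,.08,.1,.117):
    pr('lever r130',w(240,130),z); pr('lever tip? r182',w(235,182),z)
```

```text
keeper back 0.045 e 0.5120 f 0.0455
plate bottom 0.045 e 0.5120 f 0.0488
stripe top 0.045 e 0.5121 f 0.1064
stripe bot 0.045 e 0.5121 f 0.1020
plate top 0.045 e 0.5121 f 0.1128
keeper back 0.067 e 0.5122 f 0.0537
plate bottom 0.067 e 0.5122 f 0.0568
stripe top 0.067 e 0.5123 f 0.1102
stripe bot 0.067 e 0.5123 f 0.1062
plate top 0.067 e 0.5123 f 0.1162
lbase top 0.045 e 0.5117 f 0.1607
lbase holes 0.045 e 0.5117 f 0.1563
plate x edges 0.045 e 0.4981 f 0.1535
 0.045 e 0.5254 f 0.1534
lbase top 0.05 e 0.5118 f 0.1607
lbase holes 0.05 e 0.5118 f 0.1564
plate x edges 0.05 e 0.4983 f 0.1536
 0.05 e 0.5252 f 0.1536
lever r130 0.062 e 0.5123 f 0.1465
lever tip? r182 0.062 e 0.5112 f 0.1354
lever r130 0.08 e 0.5124 f 0.1473
lever tip? r182 0.08 e 0.5114 f 0.1369
lever r130 0.1 e 0.5125 f 0.1483
lever tip? r182 0.1 e 0.5116 f 0.1387
lever r130 0.117 e 0.5127 f 0.1491
lever tip? r182 0.117 e 0.5118 f 0.1401
```

```bash
cat >> h.py <<'E'
A=-.1896; e=np.array([np.cos(A),np.sin(A)]); f=np.array([-np.sin(A),np.cos(A)])
def EF(X): return np.array([e@X[:2],f@X[:2],X[2]])
def W(E,F,z): return np.r_[e*E+f*F,z]
def go(E,F,z):
    p,R=quat(); print('at EFz',EF(p).round(4),'shift mm',(R.T@(W(E,F,z)-p)*1000).round(1),'roll',round(np.arctan2(R[1,0],R[0,0])-A,4),'F tin',EF(status.get_obs()['contact_force']).round(2))
E
python3 - <<'E'
from h import *
T=camera_model('top'); tp=lambda u,v:(195+u/5,170+v/5)
for q in [(115,42),(58,432),(685,118),(638,512)]: print([EF(onz(T,tp(*q),z)).round(4) for z in (.0,.01)])
go(.512,.0888,.140)
E
```

```text
[array([0.6519, 0.2443, 0.    ]), array([0.6495, 0.2427, 0.01  ])]
[array([0.4677, 0.2408, 0.    ]), array([0.4669, 0.2392, 0.01  ])]
[array([ 0.6519, -0.0244,  0.    ]), array([ 0.6496, -0.0237,  0.01  ])]
[array([ 0.468 , -0.0249,  0.    ]), array([ 0.4672, -0.0242,  0.01  ])]
at EFz [0.5129 0.0799 0.2271] shift mm [-0.9 -8.9 87.1] roll -0.0009 F tin [-0.09 -0.66 -0.59]
```

>>> {"op": "arm_command", "data": {"series": [[80,[-1,-9,40],0],[78,[-1,-9,80],0],[78,[-1,-9,87],0],[78,[-1,-9,87],0]]}}

```text
t: 2.33
eef_pos: [0.5201, -0.0088, 0.1409]
tool_rot: [0.0, 0.995, -0.095, 0.0]
contact_force: [0.8, 0.2, 1.2]
gripper_width: 0.912
```

Run:
```python
from h import *
go(.512,.0888,.113)
im=read_camera('wrist'); cv2.imwrite('pics/w2.png',im[100:400])
```

```text
at EFz [0.5125 0.0894 0.1409] shift mm [-0.5  0.6 27.9] roll -0.0009 F tin [0.74 0.38 1.18]
```

View pics/w2.png

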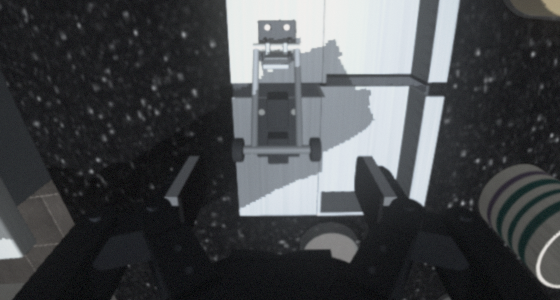

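Run:
```python
from h import *
m=camera_model('wrist'); im=read_camera('wrist'); cv2.imwrite('pics/w3raw.png',im)
c=im[110:270,225:335].astype(float)
cv2.imwrite('pics/w3.png',cv2.resize(np.clip((c-10)*1.6,0,255).astype('uint8'),None,fx=5,fy=5,interpolation=cv2.INTER_CUBIC)[:, :])
```

```text
(no output)
```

View pics/w3.png

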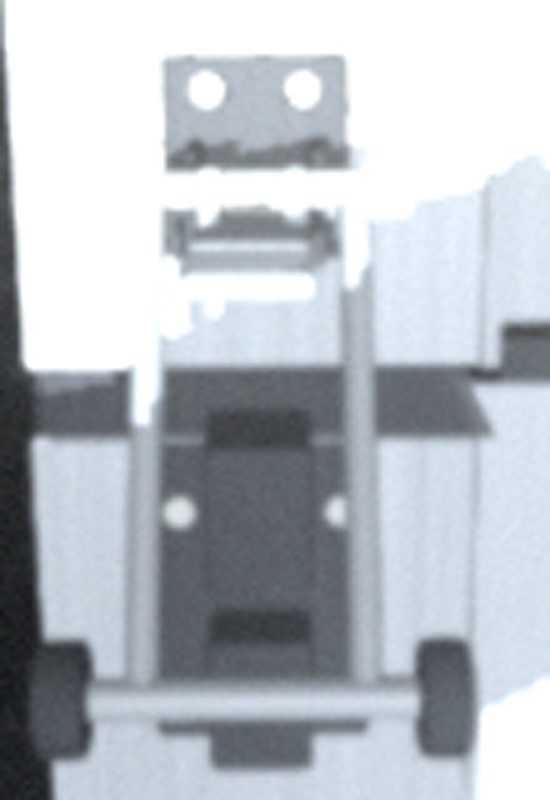

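Run:
```python
from h import *
m=camera_model('wrist'); p,R=quat();print(EF(p),EF(-m['R'].T@m['t']))
w=lambda c,r:(225+c/5,110+r/5)
for n,c,r,z in [('slot+',262,608,.067),('slot-',262,644,.067),('front',262,447,.067),('front base',262,411,.045),('back',262,768,.067),('gap+',400,368,.045),('gap-',400,436,.045),('tip?',250,287,.11),('tip?',250,287,.12),('lev',250,247,.1),('rod',260,188,.08)]:
    print(n,z,EF(onz(m,w(c,r),z)).round(4))
def lm(n):
    d=np.load(n); return {k:d[k] for k in d.files}
m1=lm('w1.npz')
w1=lambda c,r:(225+c/4.5,95+r/4.5)
for n,a,b in [('bar',w1(237,443),w(253,698)),('k1',w1(120,443),w(62,700)),('k2',w1(354,443),w(445,697)),('rod',w1(238,138),w(258,188)),('tip',w1(235,182),w(250,287))]:
    o,d=ray(m1,a); o2,d2=ray(m,b)
    s=np.linalg.lstsq(np.c_[d,-d2],o2-o,rcond=None)[0]; print(n,EF(o+d*s[0]).round(4),EF(o2+d2*s[1]).round(4))
```

```text
[0.51323056 0.09004517 0.14186086] [0.51421277 0.17045586 0.26875644]
slot+ 0.067 [0.5126 0.0821 0.067 ]
slot- 0.067 [0.5126 0.0761 0.067 ]
front 0.067 [0.5127 0.1076 0.067 ]
front base 0.045 [0.5126 0.1068 0.045 ]
back 0.067 [0.5126 0.0546 0.067 ]
gap+ 0.045 [0.5345 0.1139 0.045 ]
gap- 0.045 [0.5348 0.1026 0.045 ]
tip? 0.11 [0.5117 0.1396 0.11  ]
tip? 0.12 [0.5119 0.1415 0.12  ]
lev 0.1 [0.5116 0.1424 0.1   ]
rod 0.08 [0.5126 0.1467 0.08  ]
bar [0.5118 0.0924 0.1166] [0.5119 0.0924 0.1166]
k1 [0.4898 0.0927 0.1178] [0.4898 0.0927 0.1178]
k2 [0.534  0.0925 0.1168] [0.5343 0.0926 0.1168]
rod [0.5117 0.1463 0.0769] [0.5123 0.1463 0.0769]
tip [0.5115 0.1408 0.116 ] [0.5118 0.1407 0.116 ]
```

Run:
```python
from h import *
go(.512,.0925,.122)
```

```text
at EFz [0.5132 0.09   0.1419] shift mm [-1.3 -2.4 19.9] roll -0.0003 F tin [-0.5   0.29  0.31]
```

>>> {"op": "arm_command", "data": {"series": [[72,[-1,-2.5,10],0],[66,[-1,-2.5,19],0],[62,[-1,-2.5,19],0],[62,[-1,-2.5,19],0]]}}

```text
t: 2.92
eef_pos: [0.5194, -0.0052, 0.1212]
tool_rot: [-0.0, 0.996, -0.094, -0.0]
contact_force: [0.1, 0.2, -0.4]
gripper_width: 0.724
```

Run:
```python
from h import *
go(.512,.0925,.122)
im=read_camera('wrist'); cv2.imwrite('pics/w4.png',cv2.resize(im[130:350,150:410],None,fx=3,fy=2.7))
```

```text
at EFz [0.5111 0.0928 0.1212] shift mm [ 0.9  0.3 -0.8] roll 0.0007 F tin [ 0.02  0.23 -0.44]
```

View pics/w4.png

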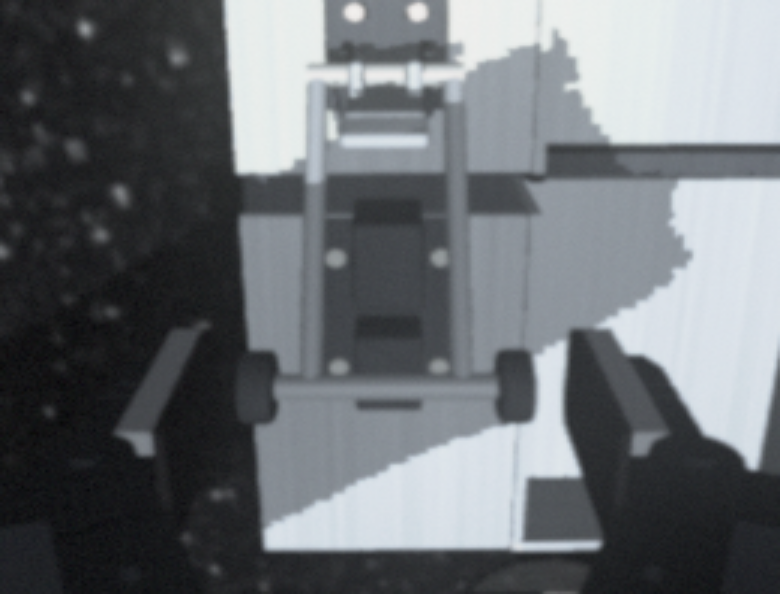

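Run:
```python
from h import *
m=camera_model('wrist'); p,R=quat()
d=lambda q:((q-[150,130])*[3,2.7]).round(0).tolist()
for z in (.11,.113,.116,.119): print(z,d(proj(m,W(.512,.0925,z))))
for y in (-11,0,11):
  for z in (0,10,17): print(y,z,d(proj(m,p+R@(np.array([-31,y,z])/1000))))
# bar triangulation with w1 
n=np.load('w1.npz'); m1={k:n[k] for k in n.files}
for b in [(150+388/3,130+387/2.7)]:
    o,dd=ray(m1,(225+237/4.5,95+443/4.5)); o2,d2=ray(m,b)
    s=np.linalg.lstsq(np.c_[dd,-d2],o2-o,rcond=None)[0]; print(EF(o+dd*s[0]).round(4),EF(o2+d2*s[1]).round(4))
```

```text
0.11 [[388.0, 367.0]]
0.113 [[388.0, 375.0]]
0.116 [[387.0, 383.0]]
0.119 [[387.0, 391.0]]
-11 0 [[194.0, 344.0]]
-11 10 [[206.0, 319.0]]
-11 17 [[214.0, 303.0]]
0 0 [[199.0, 396.0]]
0 10 [[211.0, 368.0]]
0 17 [[218.0, 351.0]]
11 0 [[204.0, 445.0]]
11 10 [[215.0, 416.0]]
11 17 [[222.0, 397.0]]
[0.5119 0.0928 0.118 ] [0.5121 0.0928 0.118 ]
```

>>> {"op": "arm_command", "data": {"series": [[60,[1,0,3.5],0],[40,[1,0,3.5],0],[40,[1,0,3.5],0],[40,[1,0,3.5],0],[40,[1,0,3.5],0]], "squeeze": 20}}

```text
t: 3.6
eef_pos: [0.5195, -0.0055, 0.1175]
tool_rot: [0.0, 0.996, -0.094, -0.001]
contact_force: [-5.1, 0.1, 0.3]
gripper_width: 0.575
```

Run:
```python
from h import *
go(.512,.080,.09)
im=read_camera('wrist'); cv2.imwrite('pics/w5.png',cv2.resize(im[130:350,150:410],None,fx=3,fy=2.7))
```

```text
at EFz [0.5113 0.0925 0.1175] shift mm [ 0.8 12.5 27.5] roll 0.0007 F tin [-5.01 -0.85  0.29]
```

View pics/w5.png

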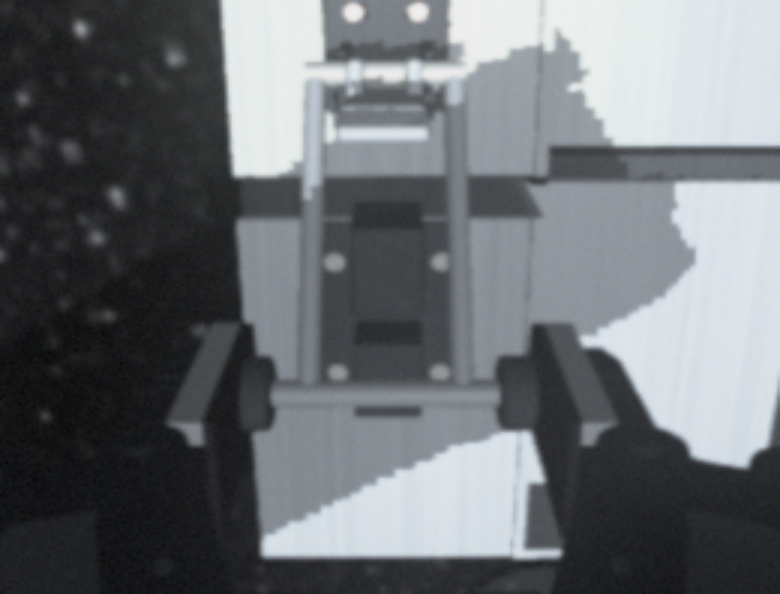

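>>> {"op": "arm_command", "data": {"series": [[40,[-1,3,6],0],[40,[-1,6,12],0],[40,[-1,9,18],0],[40,[-1,11,24],0],[40,[-1,12.5,29],0],[40,[-1,12.5,32],0],[40,[-1,12.5,32],0]]}}

```text
t: 4.53
eef_pos: [0.517, -0.0178, 0.0855]
tool_rot: [0.0, 0.996, -0.094, -0.0]
contact_force: [-3.6, 0.6, -0.3]
gripper_width: 0.578
```

Run:
```python
from h import *
go(.512,.080,.075)
m=camera_model('wrist')
im=read_camera('wrist'); cv2.imwrite('pics/w6raw.png',im);c=im[110:290,210:350].astype(float)
cv2.imwrite('pics/w6.png',cv2.resize(np.clip((c-10)*1.6,0,255).astype('uint8'),None,fx=4,fy=4,interpolation=cv2.INTER_CUBIC))
```

```text
at EFz [0.5111 0.08   0.0855] shift mm [ 0.9 -0.  10.5] roll 0.0004 F tin [-3.68 -0.13 -0.29]
```

View pics/w6.png

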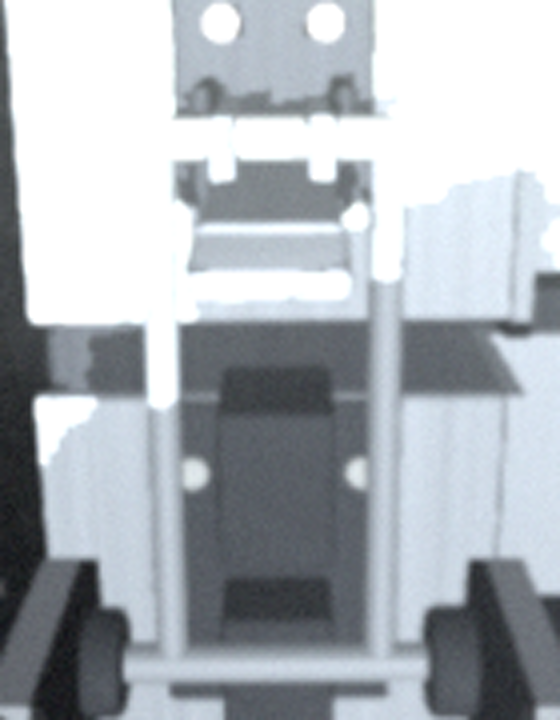

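Run:
```python
from h import *
m=camera_model('wrist')
w=lambda c,r:(210+c/4,110+r/4)
for n,c,r,z in [('slot+',277,577,.067),('slot-',277,620,.067),('front',277,415,.067),('gap+',440,322,.045),('gap-',440,394,.045),('bar',275,662,.0845),('bar',275,662,.082),('bar',275,662,.0865)]:
    print(n,z,EF(onz(m,w(c,r),z)).round(4))
```

```text
slot+ 0.067 [0.5118 0.0829 0.067 ]
slot- 0.067 [0.5118 0.076  0.067 ]
front 0.067 [0.5118 0.1071 0.067 ]
gap+ 0.045 [0.5362 0.1139 0.045 ]
gap- 0.045 [0.5367 0.1025 0.045 ]
bar 0.0845 [0.5116 0.0801 0.0845]
bar 0.082 [0.5116 0.0785 0.082 ]
bar 0.0865 [0.5116 0.0813 0.0865]
```

>>> {"op": "arm_command", "data": {"series": [[40,[-1,0,4],0],[40,[-1,0,8],0],[40,[-1,0,12],0],[40,[-1,0,12],0]]}}

```text
t: 5.08
eef_pos: [0.5167, -0.0172, 0.0736]
tool_rot: [-0.0, 0.996, -0.094, 0.0]
contact_force: [-0.8, -0.1, -0.6]
gripper_width: 0.576
```

Run:
```python
from h import *
go(.512,.080,.067)
m=camera_model('wrist')
im=read_camera('wrist'); cv2.imwrite('pics/w7raw.png',im);c=im[110:300,210:350].astype(float)
cv2.imwrite('pics/w7.png',cv2.resize(np.clip((c-10)*1.6,0,255).astype('uint8'),None,fx=4,fy=4,interpolation=cv2.INTER_CUBIC)[160:])
```

```text
at EFz [0.5107 0.0805 0.0736] shift mm [1.3 0.5 6.6] roll 0.0005 F tin [-0.81 -0.22 -0.62]
```

View pics/w7.png

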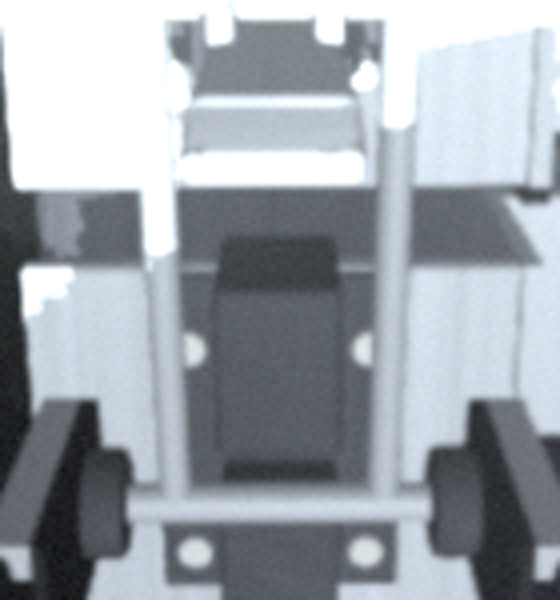

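>>> {"op": "arm_command", "data": {"series": [[40,[0,0.3,2],0],[40,[0,0.3,4],0],[40,[0,0.3,5.5],0],[40,[0,0.3,5.5],0]]}}

```text
t: 5.62
eef_pos: [0.5165, -0.0174, 0.0683]
tool_rot: [-0.0, 0.996, -0.094, 0.0]
contact_force: [1.4, 0.9, 0.0]
gripper_width: 0.58
```

>>> {"op": "arm_command", "data": {"series": [[40,[0,0,2],0],[40,[0,0,4],0],[40,[0,0,4],0]]}}

```text
t: 6.0
eef_pos: [0.5164, -0.0176, 0.0642]
tool_rot: [-0.0, 0.996, -0.094, 0.0]
contact_force: [1.2, 0.4, -0.9]
gripper_width: 0.579
```

>>> {"op": "arm_command", "data": {"series": [[40,[0,0,1.5],0],[40,[0,0,3],0],[40,[0,0,4.5],0],[40,[0,0,4.5],0]]}}

```text
t: 6.5
eef_pos: [0.5163, -0.0175, 0.0597]
tool_rot: [-0.0, 0.996, -0.094, 0.0]
contact_force: [2.5, 1.5, -0.2]
gripper_width: 0.578
```

Run:
```python
from h import *
go(.5105,.0845,.060)
m=camera_model('wrist')
im=read_camera('wrist'); cv2.imwrite('pics/w8raw.png',im);c=im[110:300,210:350].astype(float)
cv2.imwrite('pics/w8.png',cv2.resize(np.clip((c-10)*1.6,0,255).astype('uint8'),None,fx=4,fy=4,interpolation=cv2.INTER_CUBIC)[160:])
```

```text
at EFz [0.5104 0.0801 0.0597] shift mm [ 0.1 -4.4 -0.3] roll 0.0007 F tin [ 2.17  1.94 -0.15]
```

View pics/w8.png

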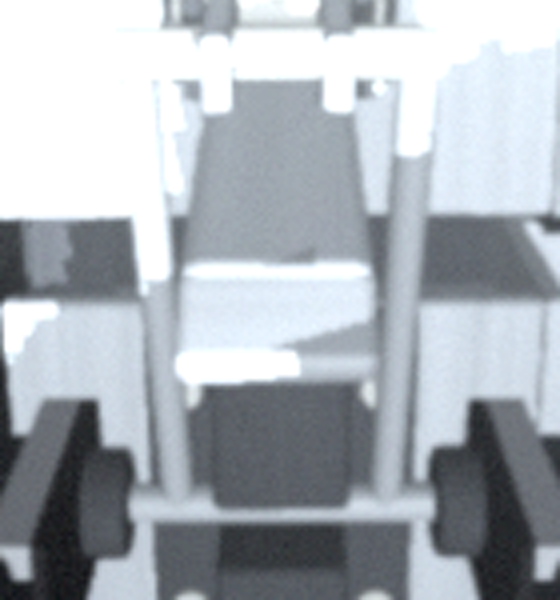

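>>> {"op": "arm_command", "data": {"series": [[40,[0,0,1],0],[40,[0,-1.5,1],0],[40,[0,-3,1],0],[40,[0,-4.5,1],0],[40,[0,-4.5,1],0]]}}

```text
t: 7.18
eef_pos: [0.5164, -0.0172, 0.0592]
tool_rot: [0.003, 0.995, -0.096, -0.001]
contact_force: [0.0, -8.4, 8.8]
gripper_width: 0.577
```

Run:
```python
from h import *
go(.5105,.0845,.060)
m=camera_model('wrist')
im=read_camera('wrist'); cv2.imwrite('pics/w9raw.png',im);c=im[90:300,210:350].astype(float)
cv2.imwrite('pics/w9.png',cv2.resize(np.clip((c-10)*1.6,0,255).astype('uint8'),None,fx=4,fy=4,interpolation=cv2.INTER_CUBIC)[160:])
```

```text
at EFz [0.5104 0.0804 0.0592] shift mm [ 0.1 -4.1 -0.9] roll -0.0023 F tin [ 1.58 -8.23  8.82]
```

View pics/w9.png

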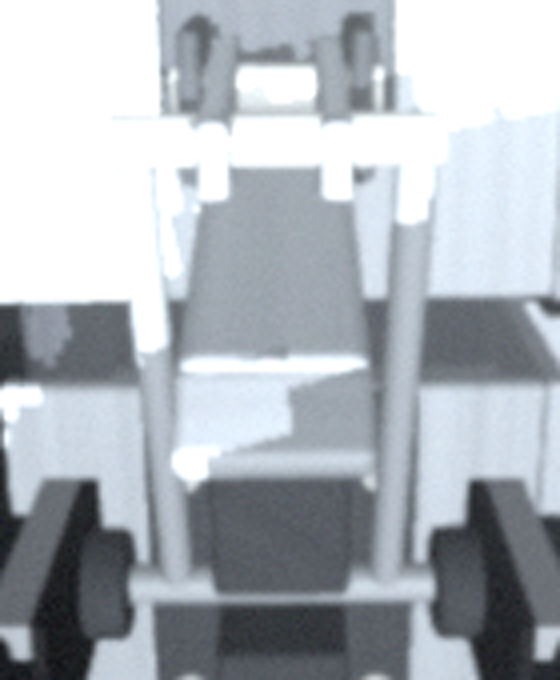

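Run:
```python
from h import *
m=camera_model('wrist'); p,R=quat()
w=lambda c,r:(210+c/4,90+r/4+40)
for n,c,r,z in [('bar',390,583,.0585),('bar',180,583,.0585),('bar',180,583,.0565),('slot-',283,655,.067),('lip edge',283,594,.067),('sliver low',283,602,.0585),('gap+',450,300,.045),('gap-',450,380,.045),('levertip',283,465,.10),('levertip',283,465,.11),('knob',105,583,.0585)]:
    print(n,z,EF(onz(m,w(c,r),z)).round(4))
print(R.round(4),status.get_obs()['torque'])
print(EF(-m['R'].T@m['t']))
```

```text
bar 0.0585 [0.5255 0.0806 0.0585]
bar 0.0585 [0.4989 0.0806 0.0585]
bar 0.0565 [0.4987 0.0794 0.0565]
slot- 0.067 [0.5119 0.0759 0.067 ]
lip edge 0.067 [0.5119 0.0845 0.067 ]
sliver low 0.0585 [0.5119 0.0778 0.0585]
gap+ 0.045 [0.5334 0.1139 0.045 ]
gap- 0.045 [0.5339 0.1028 0.045 ]
levertip 0.1 [0.5119 0.1182 0.1   ]
levertip 0.11 [0.5119 0.1233 0.11  ]
knob 0.0585 [0.4894 0.0806 0.0585]
[[ 9.816e-01 -1.908e-01 -1.500e-03]
 [-1.908e-01 -9.816e-01 -4.900e-03]
 [-5.000e-04  5.100e-03 -1.000e+00]] [-1.77871257 -0.10593704 -0.15553034]
[0.51186854 0.1615428  0.18562197]
```

>>> {"op": "arm_command", "data": {"series": [[40,[0,4,-1],0],[40,[0,4,-1.2],0],[40,[0,3,-1.2],0],[40,[0,1.5,-1.2],0],[40,[0,1.5,-1.2],0]]}}

```text
t: 7.85
eef_pos: [0.5167, -0.0147, 0.0599]
tool_rot: [0.0, 0.996, -0.094, 0.0]
contact_force: [3.2, -4.2, -1.0]
gripper_width: 0.578
```

Run:
```python
from h import *
go(.5105,.0845,.060)
print(status.get_obs()['torque'])
```

```text
at EFz [0.5102 0.0829 0.0599] shift mm [ 0.3 -1.6 -0.1] roll 0.0006 F tin [ 3.97 -3.54 -0.96]
[-0.74455545 -0.75594858 -0.31365668]
```

>>> {"op": "arm_command", "data": {"series": [[40,[0,-1,0],0],[40,[0,-2,0],0],[40,[0,-2,0],0]]}}

```text
t: 8.22
eef_pos: [0.517, -0.0127, 0.06]
tool_rot: [0.0, 0.996, -0.094, 0.0]
contact_force: [2.8, -3.3, -1.1]
gripper_width: 0.58
```

Run:
```python
from h import *
go(.5105,.0845,.060)
m=camera_model('wrist')
im=read_camera('wrist'); cv2.imwrite('pics/w10raw.png',im);c=im[90:300,210:350].astype(float)
cv2.imwrite('pics/w10.png',cv2.resize(np.clip((c-10)*1.6,0,255).astype('uint8'),None,fx=4,fy=4,interpolation=cv2.INTER_CUBIC)[160:])
```

```text
at EFz [0.5102 0.0849 0.06  ] shift mm [ 0.3  0.4 -0. ] roll 0.0005 F tin [ 3.34 -2.74 -1.08]
```

View pics/w10.png

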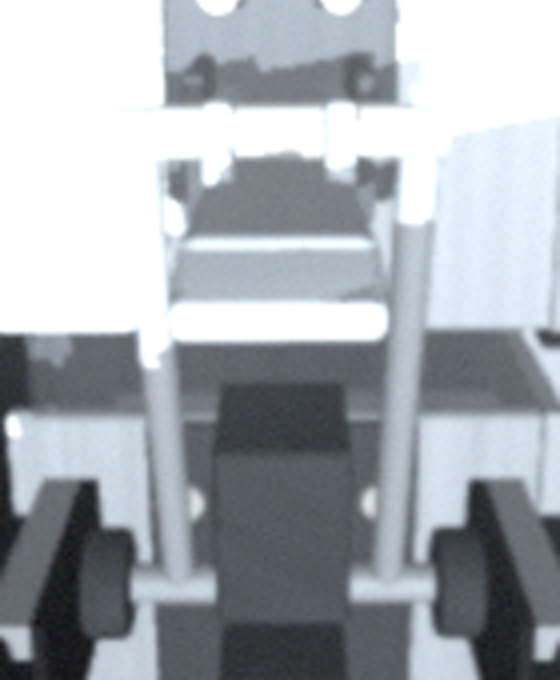

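>>> {"op": "arm_command", "data": {"series": [[40,[0,-1,0],0],[40,[0,-1.5,0],0],[40,[0,-1.5,0],0]]}}

```text
t: 8.65
eef_pos: [0.517, -0.0125, 0.0599]
tool_rot: [0.001, 0.995, -0.095, -0.0]
contact_force: [3.3, -6.6, -0.4]
gripper_width: 0.576
```

>>> {"op": "arm_command", "data": {"series": [[70,[0,0,0],0],[70,[0,0,0],0],[72,[0,1,0],0],[72,[0,1,-15],0],[72,[0,4,-40],0],[72,[0,4,-70],0],[40,[0,4,-95],0],[10,[0,4,-95],0]]}}

```text
t: 9.65
eef_pos: [0.518, -0.0149, 0.1576]
tool_rot: [-0.0, 0.996, -0.094, 0.002]
contact_force: [0.7, 1.3, -0.3]
gripper_width: 0.427
```

Run:
```python
from h import *
go(.512,.0845,.16)
m=camera_model('wrist'); np.savez('w11.npz',**{k:np.array(v) for k,v in m.items()})
im=read_camera('wrist'); cv2.imwrite('pics/w11raw.png',im);c=im[90:270,210:350].astype(float)
cv2.imwrite('pics/w11.png',cv2.resize(np.clip((c-10)*1.6,0,255).astype('uint8'),None,fx=4,fy=4,interpolation=cv2.INTER_CUBIC))
```

```text
at EFz [0.5115 0.083  0.1576] shift mm [ 0.5 -1.5 -2.4] roll 0.0006 F tin [ 0.45  1.39 -0.27]
```

View pics/w11.png

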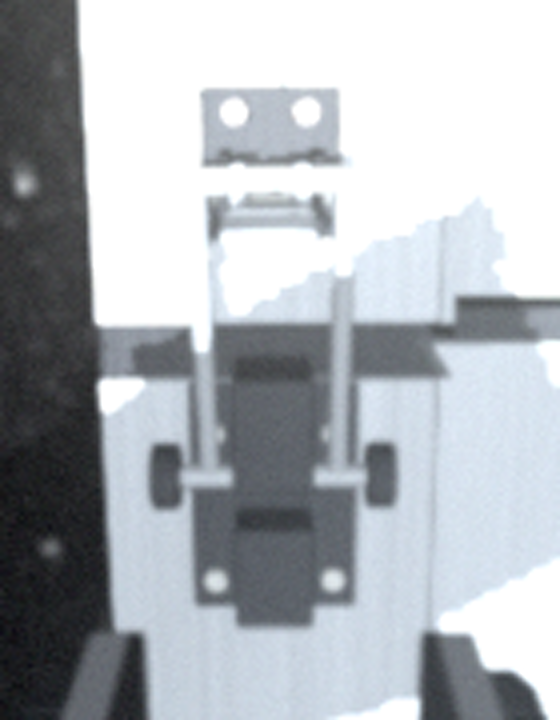

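>>> {"op": "arm_command", "data": {"series": [[0,[0.5,-10,0],0],[0,[0.5,-24,0],0],[0,[0.5,-24,10],0],[0,[0.5,-24,25],0],[0,[0.5,-24,34],0],[0,[0.5,-24,34],0]]}}

```text
t: 10.45
eef_pos: [0.5207, 0.0079, 0.1197]
tool_rot: [0.0, 0.996, -0.095, -0.001]
contact_force: [-0.6, -0.7, -0.1]
gripper_width: -0.002
```

Run:
```python
from h import *
p,R=quat()
go(.512,.128,.124)
im=read_camera('wrist'); cv2.imwrite('pics/w12.png',im)
for th in np.arange(1.5,-.01,-.1):
    s=.045; cf=.143+s*np.cos(th)-.006*np.sin(th); cz=.062+s*np.sin(th)+.006*np.cos(th)
    print(round(th,2),'tcp f,z',round(cf-.011,4),round(cz+.017,4),'shift',(R.T@(W(.512,cf-.011,cz+.017)-p)*1000).round(1))
```

```text
at EFz [0.5098 0.1059 0.1197] shift mm [  2.2 -22.1  -4.3] roll 0.0002 F tin [-0.5  -0.78 -0.12]
1.5 tcp f,z 0.1292 0.1243 shift [  2.2 -23.3  -4.6]
1.4 tcp f,z 0.1337 0.1244 shift [  2.2 -27.8  -4.7]
1.3 tcp f,z 0.1383 0.124 shift [  2.2 -32.4  -4.3]
1.2 tcp f,z 0.1427 0.1231 shift [  2.2 -36.8  -3.5]
1.1 tcp f,z 0.1471 0.1218 shift [  2.2 -41.2  -2.2]
1.0 tcp f,z 0.1513 0.1201 shift [  2.2 -45.4  -0.5]
0.9 tcp f,z 0.1553 0.118 shift [  2.2 -49.4   1.7]
0.8 tcp f,z 0.159 0.1155 shift [  2.2 -53.2   4.2]
0.7 tcp f,z 0.1626 0.1126 shift [  2.2 -56.7   7.1]
0.6 tcp f,z 0.1658 0.1094 shift [  2.2 -59.9  10.3]
0.5 tcp f,z 0.1686 0.1058 shift [  2.2 -62.7  13.8]
0.4 tcp f,z 0.1711 0.1021 shift [  2.2 -65.2  17.6]
0.3 tcp f,z 0.1732 0.098 shift [  2.2 -67.3  21.6]
0.2 tcp f,z 0.1749 0.0938 shift [  2.2 -69.   25.8]
0.1 tcp f,z 0.1762 0.0895 shift [  2.2 -70.3  30.2]
-0.0 tcp f,z 0.177 0.085 shift [  2.3 -71.1  34.6]
```

View pics/w12.png

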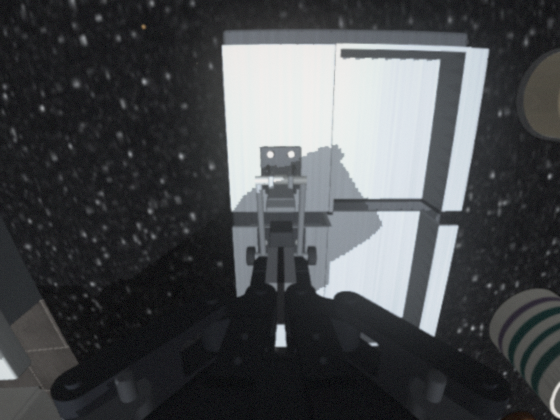

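>>> {"op": "arm_command", "data": {"series": [[0,[2,-12,-4.5],0],[0,[2,-20,-4.5],0],[0,[2,-24,-4.5],0],[0,[2,-28,-4.5],0],[0,[2,-32.5,-4.5],0],[0,[2,-37,-3.5],0],[0,[2,-37,-3.5],0]]}}

```text
t: 11.38
eef_pos: [0.5306, 0.045, 0.1243]
tool_rot: [-0.0, 0.996, -0.094, 0.0]
contact_force: [1.2, -1.5, 0.7]
gripper_width: -0.002
```

Run:
```python
from h import *
go(.512,.1513,.1201)
im=read_camera('wrist'); cv2.imwrite('pics/w13.png',cv2.resize(im[100:310,180:380],None,fx=2.8,fy=2.8))
```

```text
at EFz [0.5126 0.1442 0.1243] shift mm [-0.6 -7.1  4.2] roll 0.0013 F tin [ 1.5  -1.25  0.65]
```

View pics/w13.png

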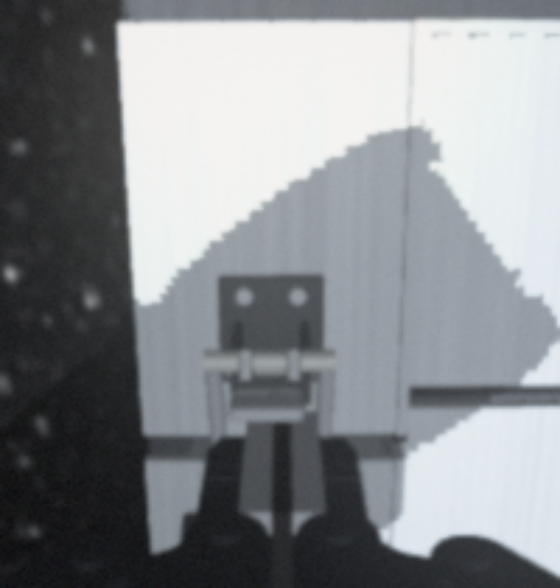

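>>> {"op": "arm_command", "data": {"series": [[0,[-0.5,-3,1.5],0],[0,[-0.5,-6,3],0],[0,[-0.5,-9,5],0],[0,[-0.5,-11,6.5],0],[0,[-0.5,-11,6.5],0]]}}

```text
t: 12.05
eef_pos: [0.532, 0.0559, 0.1179]
tool_rot: [-0.0, 0.996, -0.094, -0.0]
contact_force: [-0.1, -0.6, 1.3]
gripper_width: -0.002
```

Run:
```python
from h import *
go(.512,.159,.1155)
im=read_camera('wrist'); cv2.imwrite('pics/w14.png',cv2.resize(im[100:310,180:380],None,fx=2.8,fy=2.8))
im=read_camera('scene'); cv2.imwrite('pics/s14.png',cv2.resize(im[185:290,210:360],None,fx=5,fy=5,interpolation=cv2.INTER_CUBIC))
```

```text
at EFz [0.5119 0.1552 0.1179] shift mm [ 0.1 -3.8  2.4] roll 0.0013 F tin [ 0.03 -0.66  1.35]
```

View pics/w14.png

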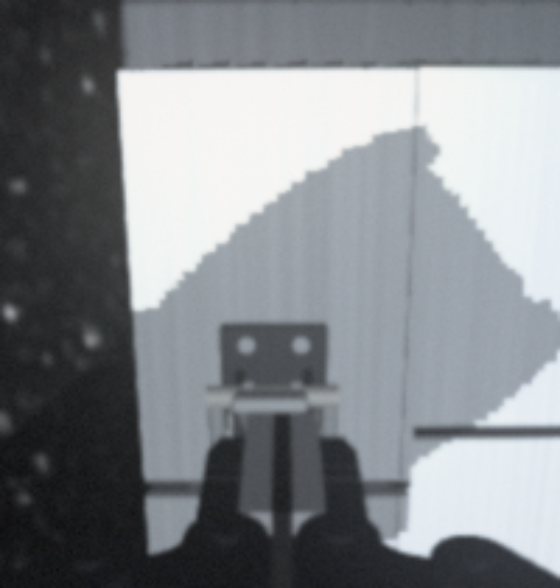

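View pics/s14.png

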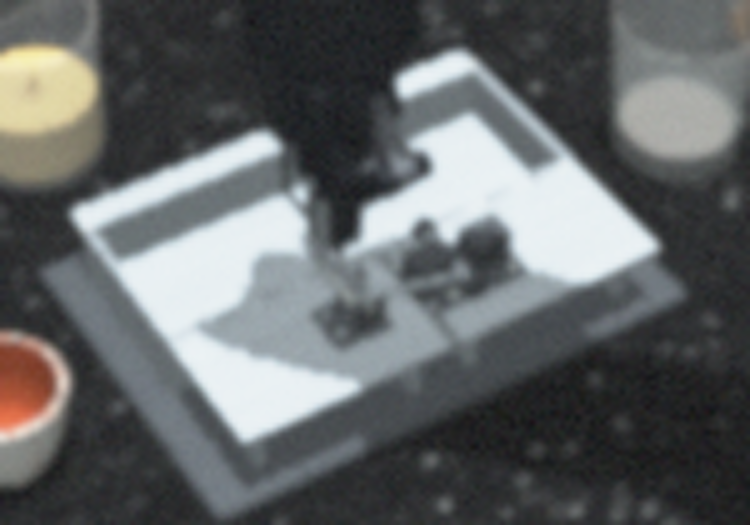

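>>> {"op": "arm_command", "data": {"series": [[0,[0,-3.5,2],0],[0,[0,-7,5],0],[0,[0,-10.5,8.5],0],[0,[0,-13.5,12],0],[0,[0,-13.5,12],0]]}}

```text
t: 12.78
eef_pos: [0.5344, 0.0691, 0.1057]
tool_rot: [-0.0, 0.996, -0.094, -0.0]
contact_force: [-1.9, -0.9, 4.0]
gripper_width: 0.001
```

Run:
```python
from h import *
go(.512,.1732,.098)
im=read_camera('wrist'); cv2.imwrite('pics/w15.png',cv2.resize(im[100:310,180:380],None,fx=2.8,fy=2.8))
```

```text
at EFz [0.5118 0.1685 0.1057] shift mm [ 0.2 -4.7  7.7] roll 0.0013 F tin [-1.71 -1.29  4.02]
```

View pics/w15.png

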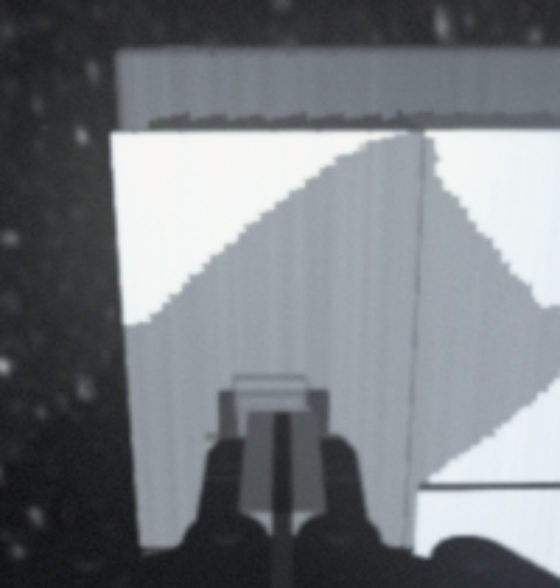

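>>> {"op": "arm_command", "data": {"series": [[0,[0,-2.5,4],0],[0,[0,-4.5,7.5],0],[0,[0,-6,11],0],[0,[0,-6,11],0]]}}

```text
t: 13.32
eef_pos: [0.5355, 0.0749, 0.0945]
tool_rot: [-0.0, 0.996, -0.094, -0.0]
contact_force: [0.0, 0.1, 0.1]
gripper_width: 0.001
```

Run:
```python
from h import *
go(.512,.177,.085)
```

```text
at EFz [0.5118 0.1745 0.0945] shift mm [ 0.2 -2.5  9.5] roll 0.0014 F tin [0.   0.12 0.13]
```

>>> {"op": "arm_command", "data": {"series": [[0,[0,-2,3],0],[0,[0,-2,6],0],[0,[0,-2,8],0],[0,[0,-2,8],0]]}}

```text
t: 13.82
eef_pos: [0.536, 0.0762, 0.0867]
tool_rot: [0.0, 0.996, -0.094, -0.0]
contact_force: [-0.1, -0.1, -1.5]
gripper_width: 0.003
```

Run:
```python
from h import *
go(.512,.177,.085)
```

```text
at EFz [0.512  0.1758 0.0867] shift mm [ 0.  -1.2  1.7] roll 0.0005 F tin [-0.11 -0.15 -1.52]
```

Press softly in small steps to confirm it's flat.

>>> {"op": "arm_command", "data": {"series": [[0,[0,-1,1],0],[0,[0,-1,2],0],[0,[0,-1,2],0]]}}

```text
t: 14.2
eef_pos: [0.5363, 0.0774, 0.085]
tool_rot: [-0.0, 0.996, -0.094, 0.0]
contact_force: [-0.3, 0.8, 0.1]
gripper_width: -0.0
```

>>> {"op": "arm_command", "data": {"series": [[0,[0,0,0.5],0],[0,[0,0,1],0],[0,[0,0,1],0]]}}

```text
t: 14.58
eef_pos: [0.5364, 0.0774, 0.0848]
tool_rot: [0.0, 0.996, -0.094, 0.0]
contact_force: [-2.9, 0.1, 8.9]
gripper_width: 0.003
```

>>> {"op": "arm_command", "data": {"series": [[0,[0,0,-5],0],[0,[0,0,-30],0],[0,[0,0,-70],0],[0,[0,10,-110],0],[0,[0,20,-130],0],[0,[0,20,-130],0]]}}

```text
t: 15.32
eef_pos: [0.533, 0.0565, 0.2148]
tool_rot: [0.0, 0.995, -0.095, 0.001]
contact_force: [0.3, 0.1, -0.6]
gripper_width: -0.002
```

Run:
```python
from h import *
go(.512,.177,.085)
m=camera_model('wrist')
im=read_camera('wrist'); cv2.imwrite('pics/w16.png',im)
cv2.imwrite('pics/w16c.png',cv2.resize(im[100:300,200:360],None,fx=3,fy=3,interpolation=cv2.INTER_CUBIC))
im=read_camera('scene'); cv2.imwrite('pics/s16.png',cv2.resize(im[185:290,210:360],None,fx=5,fy=5,interpolation=cv2.INTER_CUBIC))
cv2.imwrite('pics/t16.png',read_camera('top'))
```

```text
at EFz [0.5128 0.1559 0.2148] shift mm [ -1.2 -21.1 129.8] roll -0.0014 F tin [ 0.24  0.14 -0.59]
```

View pics/w16.png

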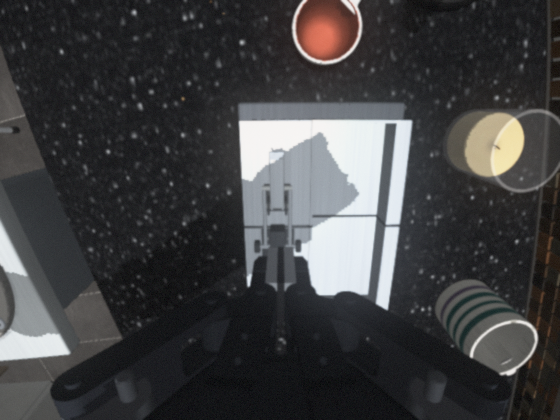

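View pics/s16.png

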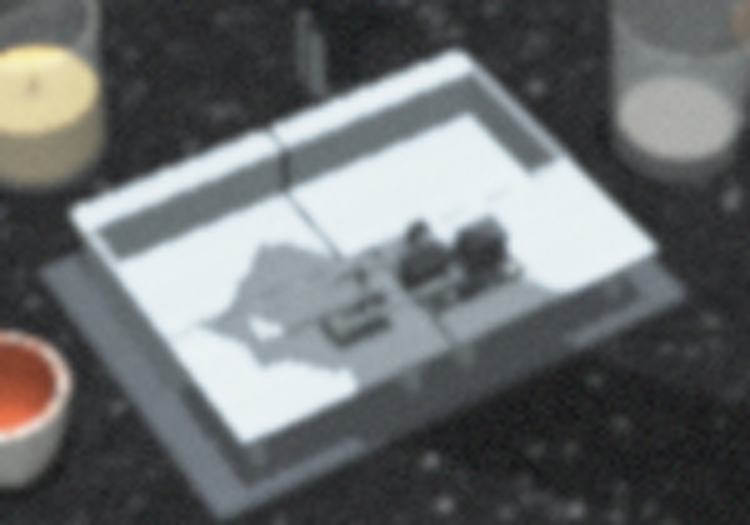

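View pics/t16.png

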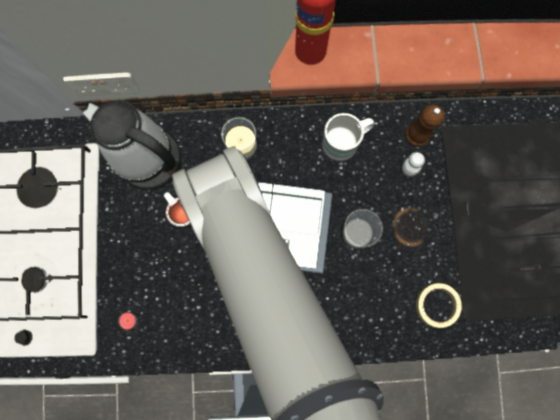

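Run:
```python
from h import *
m=camera_model('wrist')
for n,q,z in [('levertip',(277,152),.066),('bar',(277.5,245),.059),('gap',(280,227),.045)]: print(n,EF(onz(m,q,z)).round(4))
bot.hand_in()
```

```text
levertip [0.5091 0.1985 0.066 ]
bar [0.5094 0.0986 0.059 ]
gap [0.512  0.1136 0.045 ]
the job is handed in; nothing more can be done
```

The latch is closed: the bar is hooked in the keeper and the lever lies flat by itself. I handed the job in at about 15.5 s. There is no verdict back yet.

**What I did**
- I pinched the knobs and lowered the bar into the keeper slot, with the sliding half open by about 9 mm.
- I drew the bar under the lip until it was snug, then let go.
- I swung the lever over with the closed fingers. It snapped flat on its own, I confirmed that with a press of about 9 N, and then backed the arm well clear.

**One slip:** on the first try at drawing the bar under the lip, the tool stalled at about 9 N up and 8 N sideways. I took this to be the fingertips touching the flange. Raising the tool about 1 mm cleared it, and the second pull went under the lip.

**Last checks**
- **Lever:** the camera put its tip 55 mm from the pivot at flat height. The fingers touched it 0.2 mm below the height I had worked out for a flat lever.
- **Bar:** it is at about y −15.5 mm, against about −18 mm expected and a limit of −14.5 mm. That margin is thin and within the camera's 2 mm or so of uncertainty. Both knobs stand beside the keeper, and the seam is drawn almost shut.
- **Bystanders:** the tumbler and shaker looked unmoved in the last overhead picture. The arm partly hid the cup there, but the scene picture shows it where it was. I saw no contact with any of them.

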